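# Tip ballast balls into a funnel jar and put it on the balance

### The arm

A 6-joint arm with a two-finger parallel gripper is mounted at the origin on the work surface. World frame = base frame: x ahead of the robot, y to its left, z up, the work surface at z = 0. Lengths are in mm, angles in degrees, forces in N, time in s.
With the tool pointing down it reaches from about 350 to 725 mm from the base axis. Payload 6 kg.
Tool frame: the origin (TCP) lies midway between the tips of the shut fingers; the grasp point (between the pads) lies 19 mm behind it (ctrl.pinch_z is the z of the grasp point in the tool frame, in mm); z points along the fingers, y is the direction in which the jaws open and shut (so a half turn about z gives the same grasp; the last joint's range is limited). The gripper opens to 85 mm and grips with 20 to 120 N. Pads are 22 mm wide; open, the fingers measure 114 mm over their backs; the gripper's body (76 mm by 85 mm) begins 54 mm behind the grasp point. The pads swing forward as they close: fully open they stand 13 mm farther back than shut.
Start: joints at [-50.781, 2.303, 4.859, 0, -92.561, -19.12], TCP at [206.197, -563.433, 231.261] pointing down, gripper open.
Joint ranges: [-146.85, 146.85], [-73.84, 115.35], [-62.03, 85.46], [-188.31, 113.3], [-161.28, -10.13], [-171.36, 171.36]. Speed limits (degrees/s): [147.25, 147.25, 172.46, 180, 180, 180].

### API

Orientations are given as [roll, pitch, yaw] about the fixed x, y, z axes, in that order (R = Rz(yaw) Ry(pitch) Rx(roll)).
In Python, from plant import ctrl gives the robot as it stands. The module is installed in compiled form; this text tells all that it offers.
- The arm moves only by the shell command python3 -m creep 'ROWS'. ROWS is JSON, a list of rows, each an object of numbers: "rx", "ry", "rz": the turn, a rotation vector about the tool's x, y, z as a fraction of full scale; "tx", "ty", "tz": the shift along the tool's x, y, z as a fraction of full scale; "hand": the opening, from 0 (shut) to 1 (fully open). A call has 1 to 5 rows; each row is the pose to reach, as a shift and turn from the pose measured when the call began, along the tool's axes at that moment, turning the shorter way round; what a row does not reach only later rows make up. Full scale, the value 1, is 0.15 m for a shift and 180 degrees for a turn. A row lasts 1/12 s, in which the tool goes at most 41.7 mm and 7.16 degrees, less where a joint would pass 70% of its speed; a pose out of reach is approached as far as the arm can. A call with a number of a shift or a turn outside -1 to 1 is refused whole. A call with a gripper value outside its range is refused whole. The fingers move at their own pace and stop on an object; the grip force is fixed at half the most. Time passes only in rows, so rows that repeat a pose let the fingers close. It gives the time, the measured TCP pose, the force and the opening at its end, in the units of the state.
- ctrl.get_state(): the state, without advancing time (a new reading comes with each control period).
- ctrl.camera(name): name is "side" or "top"; returns the picture (420x560x3 uint8, red, green, blue); there is no depth.
- ctrl.calibration(name): a dict with "vfov" (degrees; the focal length in pixels is half the picture's height over the tangent of half this angle, whatever the lens; pixels are square), "cx", "cy" (the principal point, pixels), "dist_coeffs" ([k1, k2, p1, p2, k3] as OpenCV has them; the pictures are not rectified), "xyz" and "attitude" of the camera in the world. Camera axes: x right, y down, z forward; pixel columns grow to the right and rows downward; lengths in mm; the calibration is good to about 2 mm. A picture is of the moment at which its call begins. calibration takes no time and is no camera call.
- ctrl.job_done(): hands the job in, once; it reports no verdict.
The state is a dict: "time": time; "joint_pos": joint angles; "joint_velocities": joint speeds; "joint_efforts": joint torques, N m; "ee_pos": TCP position; "orientation": TCP orientation; "wrist_force": force on the tool from outside, world axes, zero at the start; "moment": the same for the moment, N m; "gripper_width": finger opening in mm.
Only numpy, scipy, OpenCV 4.12 (cv2) and the standard library are available. Lean on these libraries where they do the work, as an engineer would, in place of code of your own. Each camera call takes 0.05 s, during which the arm holds its last target. There are 200 camera calls.

### The job

Stand the funnel jar on the black disc under the tray's spout and let go of it. Then tip the tray by its black bar to the red 45 degree mark (never past 55), keep it there for two seconds while all five brass balls roll through the funnel into the jar, and bring the tray fully back to level. Finally stand the filled jar, upright, on the balance's round steel pan, and leave the other things alone.

Things in the scene. Friction and masses are not known exactly. Their poses are not given: they have to be found in the camera images.
- stand: Fixed stand: grey board 160 x 300 x 12 mm with two aluminium posts holding the tray's hinge. Origin on the table near the spout; x runs along the hinge, +y from spout to bar handle, z up. Board spans y -105 to 195 mm. Posts 12 x 22 mm, 172 mm high, at x +-50, y 0 to 22 mm. White dial outside the +x post: ticks each 15 degrees, thick red one at 45; a blue pointer turns with the tray.
- hinge (a point): Middle of the tray's hinge axis, at stand (0, 11, 160) mm; the axis is parallel to the stand's x.
- tray (a joint): Tilt of the steel tray, rad: 0 level (on a stop), grows as the bar end is lifted, 0.785 = red mark, end stop 1.2. Stiff hinge (0.6 N m): it stays where left and must be moved both ways by the bar, 3 to 8 N. Tray 68 x 154 mm, walls to 20 mm above the hinge; level, it spans stand y -20 to 134 mm. A 28 degree ramp up to the open lip keeps the balls in until about 28 degrees or a little less.
- tray_bar (a point): Middle of the tray's black round bar handle: 12 mm diameter, 72 mm long along the stand's x, 54 mm free between its arms. Level, it lies at stand (0, 175, 205) mm: 164 mm behind and 45 mm above the hinge axis, 25 mm above the walls. Pinch it from straight above, closing along the stand's y; it turns inside the grip as it follows its arc.
- tray_lip (a point): Middle of the tray's pouring lip, 60 mm wide inside; level, at stand (0, -20, 160) mm, 156 mm under the steel. It sinks by about 22 mm when tipped to 45 degrees.
- spot (a point): Centre of the black disc (84 mm across, flush) on the board, 25 mm in front of the lip, height 12 mm: the jar's foot must stand here, within about 20 mm. The lip overhangs the funnel, so the jar comes in sideways, low (foot at most 20 mm above the board), its blue handle turned away from the tray (to the stand's -y).
- jar: Clear plastic funnel jar, loose, about 0.2 kg: foot 58 mm diameter, straight body 50 mm high (inside 50 mm), widening to a funnel 112 mm in diameter, rim at 86 mm. Walls 4 mm, floor 5 mm. Origin at the centre of its underside, z up. A blue upright handle plate stands on the rim on its -y side.
- jar_grip (a point): Where to pinch the jar's blue handle plate from above: 72 mm from the jar's axis on its -y side, 106 mm above its foot. The plate is 12 mm thick along the jar's x (the direction to close), 34 mm long radially (53 to 87 mm from the axis), from 69 to 121 mm above the foot.
- jar_mid (a point): Point on the jar's axis 27 mm above its foot, the middle of the space where the balls come to lie; a ball is in the jar when its centre is within 40 mm of it.
- pan (a point): Centre of the top of the balance's round steel pan, 132 mm diameter, 45 mm above the table. The grey balance under it is fixed, 160 x 190 mm. The jar must end with its foot on the pan, within 32 mm of the centre.
- ball0_center (a point): Centre of a loose brass ball, 20 mm diameter, 35 g (1 of 5); starts in the tray.
- ball1_center (a point): Centre of a loose brass ball, 20 mm diameter, 35 g (2 of 5); starts in the tray.
- ball2_center (a point): Centre of a loose brass ball, 20 mm diameter, 35 g (3 of 5); starts in the tray.
- ball3_center (a point): Centre of a loose brass ball, 20 mm diameter, 35 g (4 of 5); starts in the tray.
- ball4_center (a point): Centre of a loose brass ball, 20 mm diameter, 35 g (5 of 5); starts in the tray.
- gauge: Bystander: round steel pressure gauge lying face up, 84 mm diameter, 36 mm high, with a brass stem. Leave it alone.
- fitting: Bystander: brass cross fitting, 80 mm long, 33 mm high. Leave it alone.
- bottle: Bystander: small amber bottle, 52 mm diameter, 95 mm high. Leave it alone.

How it is judged (in metres and radians):
On the way, in this order (a step that is already met when the one before it is completed fails the run):
1. the jar stands on the black disc, released, with the tray still level (horizontal distance between jar and spot below 0.022 m and z of jar in the frame of spot between -0.005 and 0.005 m and angle between jar's own z axis and vertical below 0.1 rad and value of joint tray below 0.06 rad and contact force between the fingers and jar below 0.1 N and linear speed of jar below 0.02 m/s), for 0.2 s.
2. the tray is held at the 45 degree mark (40 to 50 degrees) for a second, the jar on the disc (value of joint tray between 0.698 and 0.873 rad and horizontal distance between jar and spot below 0.022 m and z of jar in the frame of spot between -0.005 and 0.005 m and angle between jar's own z axis and vertical below 0.1 rad), for 1 s.
3. the tray is level again, and all five balls are in the jar on the disc (value of joint tray below 0.06 rad and horizontal distance between jar and spot below 0.022 m and z of jar in the frame of spot between -0.005 and 0.005 m and angle between jar's own z axis and vertical below 0.1 rad and distance between each of ball0_center, ball1_center, ball2_center, ball3_center, ball4_center and jar_mid below 0.04 m), for 0.2 s.
At the end, for the whole second after the job is handed in: The jar stands upright (within 6 degrees) and at rest on the balance pan, its foot on the pan and its axis within 34 mm of the pan's centre, all five balls inside it (each within 40 mm of jar_mid), and the tray is level within 3 degrees (value of joint tray below 0.06 rad and horizontal distance between jar and pan below 0.034 m and z of jar in the frame of pan between -0.005 and 0.005 m and angle between jar's own z axis and vertical below 0.1 rad and linear speed of jar below 0.02 m/s and distance between each of ball0_center, ball1_center, ball2_center, ball3_center, ball4_center and jar_mid below 0.04 m); the robot touches nothing.
It fails at once if the tray is tipped past 55 degrees (value of joint tray above 0.96 rad).
It fails at once if the jar is tipped over 35 degrees (angle between jar's own z axis and vertical above 0.6 rad).
It fails at once if the gauge is disturbed (distance of gauge from where it was at the start of the episode above 0.03 m).
It fails at once if the fitting is disturbed (distance of fitting from where it was at the start of the episode above 0.03 m).
It fails at once if the bottle is disturbed (distance of bottle from where it was at the start of the episode above 0.03 m).
It also fails if it takes over 72 s, if anything falls off the work surface, if the arm or the gripper's body presses on something with over 40 N, if the wrist force passes 120 N, or if a joint passes its speed limit or range.

## Working session

There is one attempt and no reset: what is moved stays moved. The work goes in short steps, Python scripts to look and compute and a shell command to move; the robot and the scene stay as the last step left them, time stands still between calls to the robot, and variables do not carry over. Pictures are saved under pics/ and viewed, about 8 in all and at most 12, crops included, and the job is handed in when it is done.

```bash
mkdir -p pics; cat > h.py <<'E'
import numpy as np, cv2
from plant import ctrl
from scipy.spatial.transform import Rotation as R
def cal(n):
    c=ctrl.calibration(n); f=210/np.tan(np.radians(c['vfov']/2))
    return np.array([[f,0,c['cx']],[0,f,c['cy']],[0,0,1]]),np.array(c['dist_coeffs'],float),np.array(c['xyz'],float),R.from_euler('xyz',c['attitude'],degrees=True).as_matrix()
def ray(n,uv):
    K,d,p,M=cal(n); q=cv2.undistortPoints(np.array([[uv]],float),K,d)[0,0]
    v=M@np.array([q[0],q[1],1]); return p,v/np.linalg.norm(v)
def onz(n,uv,z):
    p,v=ray(n,uv); return p+v*(z-p[2])/v[2]
def proj(n,P):
    K,d,p,M=cal(n); return cv2.projectPoints((np.atleast_2d(P)-p)@M,np.zeros(3),np.zeros(3),K,d)[0][:,0]
def snap(n,f):
    im=ctrl.camera(n); cv2.imwrite(f'pics/{f}.png',im[:,:,::-1]); return im
def rel(P,yaw=None):
    "shift (fractions) in tool axes to bring the TCP to P, and tool-z turn to yaw of tool y"
    s=ctrl.get_state(); M=R.from_euler('xyz',s['orientation'],degrees=True).as_matrix()
    return (M.T@(np.array(P)-s['ee_pos'])/150).round(3)
E
python3 - <<'E'
from h import *
for n in('side','top'):
    print(n,ctrl.calibration(n)); snap(n,n+'0')
print(ctrl.get_state())
E
```

```text
side {'vfov': 53.39348062977683, 'cx': 279.27402821079306, 'cy': 222.29162242629263, 'dist_coeffs': array([0.01484706, 0.        , 0.        , 0.        , 0.        ]), 'xyz': array([511.69680022, 628.4324313 , 639.94706171]), 'attitude': array([-127.23545636,    1.01777226, -176.08834528])}
top {'vfov': 52.18835525543906, 'cx': 277.9820769611538, 'cy': 199.4293691925824, 'dist_coeffs': array([-0.11561062,  0.        ,  0.        ,  0.        ,  0.        ]), 'xyz': array([ 396.05721246,    6.21442714, 1007.10756953]), 'attitude': array([-169.43595259,    1.83890525,  -91.4559753 ])}
{'time': 0.1, 'joint_pos': array([-5.07839111e+01,  2.33755600e+00,  4.80838996e+00, -2.23705500e-02,
       -9.25631376e+01, -1.91200913e+01]), 'joint_velocities': array([-0.00817674, -0.10216685,  0.14203605,  0.06604339, -0.02211827,
        0.01153819]), 'joint_efforts': array([-4.10987064e-03, -3.69346619e+01,  3.48282194e+01,  6.95174485e+00,
       -4.48337785e-03,  6.50475513e-07]), 'ee_pos': array([ 206.12111171, -563.16694627,  230.36236721]), 'orientation': array([ 1.79905468e+02, -9.11711731e-03, -1.59903012e+02]), 'wrist_force': array([ 0.65640495,  0.22854145, -0.44839985]), 'moment': array([-0.002469  ,  0.01733549,  0.01591142]), 'gripper_width': 85.33245290287088}
```

View pics/side0.png

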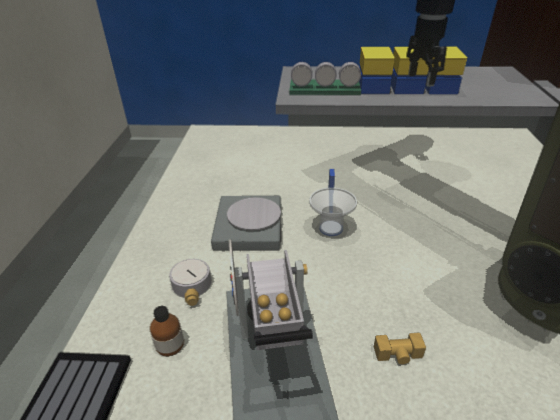

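View pics/top0.png

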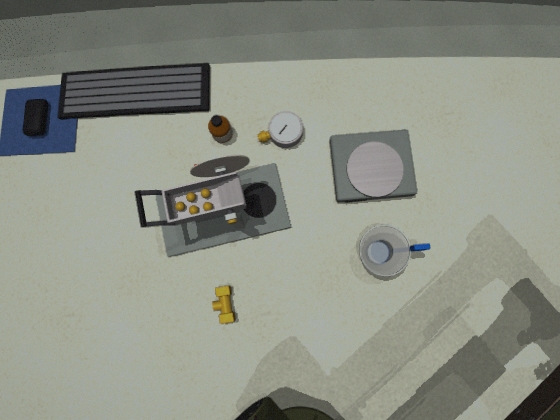

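The views show the tray with bar at top-pixel (142,208), the black disc at about (259,200), the pan at (375,169), and the jar rim centre at (384,251) with its blue handle at (422,247).

```bash
cat > m.py <<'E'
from h import *
t=cv2.imread('pics/top0.png');s=cv2.imread('pics/side0.png')
def blob(im,lo,hi,box):
    m=cv2.inRange(cv2.cvtColor(im,cv2.COLOR_BGR2HSV),lo,hi); k=np.zeros_like(m); x0,y0,x1,y1=box; k[y0:y1,x0:x1]=m[y0:y1,x0:x1]
    c=max(cv2.findContours(k,cv2.RETR_EXTERNAL,cv2.CHAIN_APPROX_NONE)[0],key=cv2.contourArea); return c
c=blob(t,(100,120,40),(130,255,255),(400,230,440,260)); r=cv2.minAreaRect(c); print('handle top',r, onz('top',r[0],119))
c=blob(s,(100,120,40),(130,255,255),(315,160,345,195)); print('handle side',cv2.minAreaRect(c))
c=blob(t,(0,0,0),(180,255,50),(236,170,285,225)); print('disc',cv2.fitEllipse(c),cv2.boundingRect(c),onz('top',cv2.fitEllipse(c)[0],12))
g=cv2.cvtColor(t,cv2.COLOR_BGR2GRAY)
c=blob(t,(0,0,120),(180,60,255),(343,135,408,200)); e=cv2.fitEllipse(c); print('pan',e,onz('top',e[0],45))
c=blob(t,(0,0,0),(180,255,60),(130,180,150,235)); r=cv2.minAreaRect(c); print('bar',r,onz('top',r[0],205))
for p in [(278,165),(291,228),(169,255)]: print('corner',onz('top',p,12))
big=np.vstack([cv2.resize(t[140:280,120:300],None,fx=4,fy=4,interpolation=2)])
cv2.imwrite('pics/c1.png',big)
cv2.imwrite('pics/c2.png',cv2.resize(t[120:290,320:450],None,fx=3.5,fy=3.5,interpolation=2))
E
python3 m.py
```

```text
handle top ((419.5799865722656, 247.05999755859375), (5.656854629516602, 19.516149520874023), 81.8698959350586) [ 452.82872146 -260.4454279   119.        ]
handle side ((331.5, 172.0), (6.0, 3.0), 90.0)
disc ((258.7078857421875, 199.66757202148438), (31.913175582885742, 34.72281265258789), 179.91761779785156) (243, 183, 33, 35) [583.34687164  79.05108904  12.        ]
pan ((374.9114685058594, 168.38491821289062), (53.82868576049805, 56.36807632446289), 116.01406860351562) [ 642.28831964 -193.5446805    45.        ]
bar ((142.0, 208.5), (35.0, 14.0), 90.0) [536.72270673 292.36905818 205.        ]
corner [666.50673135  31.2565731   12.        ]
corner [513.77462848   4.7956716   12.        ]
corner [457.87390145 292.63312165  12.        ]
```

View pics/c1.png

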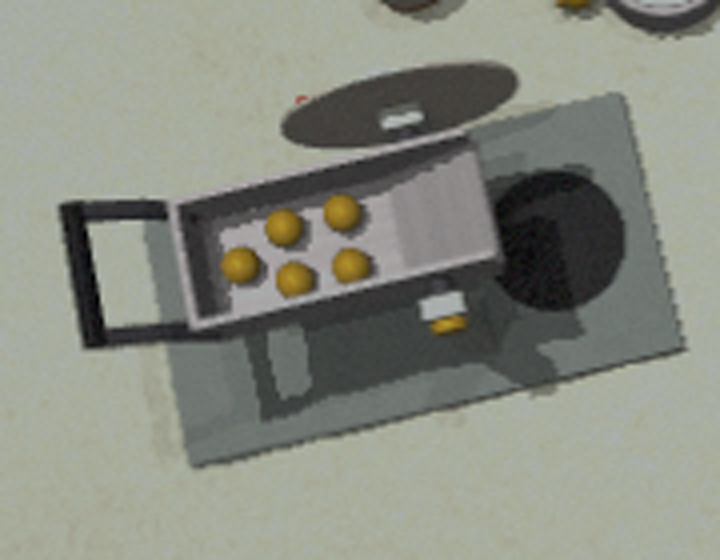

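View pics/c2.png

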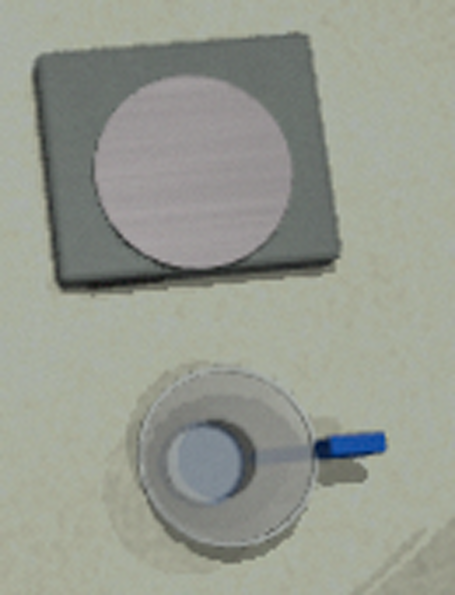

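Crops: the disc is centred at px (258.7,200.3) and the bar at (140.5,208.7). The jar rim circle is centred at px (385.1,250.3), and its handle top runs from x≈411 to 430.

```bash
python3 - <<'E'
from h import *
spot=onz('top',(258.75,200.2),12); print('spot',spot)
bar=onz('top',(140.5,208.7),205); d=bar-spot; print('bar',bar,np.hypot(*d[:2]),np.degrees(np.arctan2(d[1],d[0])))
C=[onz('top',p,12) for p in[(275.5,163.2),(291.5,227.5),(168.2,256.5)]]
for a,b in((1,2),(1,0)): d=C[b]-C[a]; print('edge',np.hypot(*d[:2]),np.degrees(np.arctan2(d[1],d[0])))
print('spot from corner dist', spot-C[1])
jar=onz('top',(385.1,250.3),86); print('jar',jar)
for x,y in((430.3,246.4),(411.5,249)): 
    p=onz('top',(x,y),121); d=p-jar; print('handle end',p,np.hypot(*d[:2]),np.degrees(np.arctan2(d[1],d[0])))
E
```

```text
spot [582.06290112  78.97326733  12.        ]
bar [536.41657024 295.37040757 205.        ] 221.15901480031957 101.91123041553836
edge 297.13973568650187 101.75067757947828
edge 159.83238593048154 12.11847552223578
spot from corner dist [67.15040713 75.37889212  0.        ]
jar [ 450.67361903 -195.10608464   86.        ]
handle end [ 453.22785605 -282.5243622   121.        ] 87.45558517935932 -88.32637544434456
handle end [ 449.3211059 -242.6060859  121.       ] 47.519253061178546 -91.63099702515662
```

```bash
cat >> h.py <<'E'
def go(P,yaw):
    s=ctrl.get_state(); M=R.from_euler('xyz',s['orientation'],degrees=True); T=R.from_euler('xyz',[180,0,yaw],degrees=True)
    print('ee',np.round(s['ee_pos'],1),'rpy',np.round(s['orientation'],1),'t',s['time'],'F',np.round(s['wrist_force'],1),'w',round(s['gripper_width'],1))
    print('txyz',rel(P),'rxyz',((M.inv()*T).as_rotvec()/np.pi).round(3))
E
python3 -c "from h import *; go((452,-268,190),-89)"
```

```text
ee [ 206.1 -563.2  230.4] rpy [ 179.9   -0.  -159.9] t 0.1 F [ 0.7  0.2 -0.4] w 85.3
txyz [-2.216  1.284  0.271] rxyz [ 0.     0.    -0.394]
```

```bash
python3 -m creep '[{"tx":-0.2,"ty":0.12,"rz":-0.04},{"tx":-0.4,"ty":0.23,"rz":-0.08},{"tx":-0.6,"ty":0.35,"rz":-0.12},{"tx":-0.8,"ty":0.46,"rz":-0.16},{"tx":-1,"ty":0.58,"rz":-0.2,"hand":1}]'; python3 -c "from h import *; go((452,-268,190),-89)"
```

```text
ee [ 206.1 -563.2  230.4] rpy [ 179.9   -0.  -159.9] t 0.1 F [ 0.7  0.2 -0.4] w 85.3
txyz [-2.216  1.284  0.271] rxyz [ 0.     0.    -0.394]invalid input
```

```bash
python3 -m creep '[{"rx":0,"ry":0,"tz":0,"hand":1,"tx":-0.2,"ty":0.12,"rz":-0.04},{"rx":0,"ry":0,"tz":0,"hand":1,"tx":-0.4,"ty":0.23,"rz":-0.08},{"rx":0,"ry":0,"tz":0,"hand":1,"tx":-0.6,"ty":0.35,"rz":-0.12},{"rx":0,"ry":0,"tz":0,"hand":1,"tx":-0.8,"ty":0.46,"rz":-0.16},{"rx":0,"ry":0,"tz":0,"hand":1,"tx":-1,"ty":0.58,"rz":-0.2}]'; python3 -c "from h import *; go((452,-268,190),-89)"
```

```text
time: 0.52
ee_pos: [317.7, -428.5, 230.0]
orientation: [179.9, 0.1, -123.8]
wrist_force: [1.3, -0.0, -0.8]
gripper_width: 85.1
ee [ 317.7 -428.5  230. ] rpy [ 1.799e+02  1.000e-01 -1.238e+02] t 0.5167 F [ 1.3 -0.  -0.8] w 85.1
txyz [-1.387 -0.15   0.268] rxyz [ 0.001  0.001 -0.193]
```

```bash
python3 -m creep '[{"rx":0,"ry":0,"tz":0.05,"hand":1,"tx":-0.2,"ty":-0.02,"rz":-0.04},{"rx":0,"ry":0,"tz":0.1,"hand":1,"tx":-0.4,"ty":-0.05,"rz":-0.08},{"rx":0,"ry":0,"tz":0.15,"hand":1,"tx":-0.6,"ty":-0.07,"rz":-0.12},{"rx":0,"ry":0,"tz":0.2,"hand":1,"tx":-0.8,"ty":-0.09,"rz":-0.16},{"rx":0,"ry":0,"tz":0.25,"hand":1,"tx":-1,"ty":-0.11,"rz":-0.193}]'; python3 -c "from h import *; go((452,-268,190),-89)"
```

```text
time: 0.93
ee_pos: [415.4, -311.5, 192.0]
orientation: [179.9, 0.1, -88.7]
wrist_force: [0.3, -0.3, -0.3]
gripper_width: 85.4
ee [ 415.4 -311.5  192. ] rpy [ 1.799e+02  1.000e-01 -8.870e+01] t 0.9333 F [ 0.3 -0.3 -0.3] w 85.4
txyz [-0.284 -0.251  0.013] rxyz [0.    0.001 0.002]
```

```bash
python3 -m creep '[{"rx":0,"ry":0,"tz":0,"hand":1,"tx":-0.2,"ty":-0.17,"rz":0},{"rx":0,"ry":0,"tz":0.1,"hand":1,"tx":-0.29,"ty":-0.25,"rz":0},{"rx":0,"ry":0,"tz":0.25,"hand":1,"tx":-0.29,"ty":-0.25,"rz":0},{"rx":0,"ry":0,"tz":0.25,"hand":1,"tx":-0.29,"ty":-0.25,"rz":0},{"rx":0,"ry":0,"tz":0.25,"hand":1,"tx":-0.29,"ty":-0.25,"rz":0}]'; python3 -c "
from h import *; go((452,-268,87),-89); s=snap('side','s1');t=snap('top','t1')
cv2.imwrite('pics/v1.png',np.hstack([cv2.resize(s[120:260,250:410],None,fx=2.4,fy=2.4),cv2.resize(t[180:320,330:490],None,fx=2.4,fy=2.4)])[:,:,::-1])"
```

```text
time: 1.35
ee_pos: [451.0, -266.8, 153.4]
orientation: [179.7, 0.2, -88.6]
wrist_force: [0.4, -0.3, 0.3]
gripper_width: 85.0
ee [ 451.  -266.8  153.4] rpy [179.7   0.2 -88.6] t 1.35 F [ 0.4 -0.3  0.3] w 85.0
txyz [ 0.01  -0.008  0.443] rxyz [0.001 0.001 0.002]
```

View pics/v1.png

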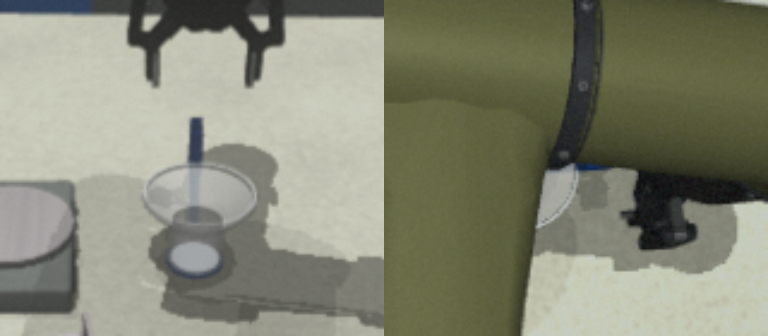

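The gripper straddles the blue handle (crop x 152 and 253 against 196), so I go down and close.

```bash
python3 -m creep '[{"rx":0,"ry":0,"tz":0.15,"hand":1,"tx":0.01,"ty":0,"rz":0},{"rx":0,"ry":0,"tz":0.3,"hand":1,"tx":0.01,"ty":0,"rz":0},{"rx":0,"ry":0,"tz":0.44,"hand":1,"tx":0.01,"ty":0,"rz":0},{"rx":0,"ry":0,"tz":0.44,"hand":1,"tx":0.01,"ty":0,"rz":0},{"rx":0,"ry":0,"tz":0.44,"hand":0.5,"tx":0.01,"ty":0,"rz":0}]'
for i in 1 2; do python3 -m creep '[{"rx":0,"ry":0,"tz":0,"hand":0,"tx":0,"ty":0,"rz":0},{"rx":0,"ry":0,"tz":0,"hand":0,"tx":0,"ty":0,"rz":0},{"rx":0,"ry":0,"tz":0,"hand":0,"tx":0,"ty":0,"rz":0},{"rx":0,"ry":0,"tz":0,"hand":0,"tx":0,"ty":0,"rz":0},{"rx":0,"ry":0,"tz":0,"hand":0,"tx":0,"ty":0,"rz":0}]'; done; python3 -c "
from h import *; go((452,-268,87),-89)"
```

```text
time: 1.87
ee_pos: [451.4, -269.9, 90.6]
orientation: [179.9, 0.0, -88.8]
wrist_force: [-0.2, -0.3, 0.4]
gripper_width: 75.4
time: 2.28
ee_pos: [451.8, -270.0, 91.3]
orientation: [-180.0, 0.0, -88.8]
wrist_force: [2.1, -0.4, 0.7]
gripper_width: 12.4
time: 2.7
ee_pos: [451.9, -270.1, 91.4]
orientation: [-180.0, 0.0, -88.7]
wrist_force: [-0.3, 0.1, -0.0]
gripper_width: 10.8
ee [ 451.9 -270.1   91.4] rpy [-180.     0.   -88.7] t 2.7 F [-0.3  0.1 -0. ] w 10.8
txyz [-0.014 -0.001  0.029] rxyz [-0.     0.     0.001]
```

```bash
python3 -m creep '[{"rx":0,"ry":0,"tz":-0.1,"hand":0,"tx":0,"ty":0,"rz":0},{"rx":0,"ry":0,"tz":-0.2,"hand":0,"tx":0,"ty":0,"rz":0},{"rx":0,"ry":0,"tz":-0.2,"hand":0,"tx":-0.1,"ty":-0.07,"rz":0},{"rx":0,"ry":0,"tz":-0.2,"hand":0,"tx":-0.25,"ty":-0.17,"rz":-0.01},{"rx":0,"ry":0,"tz":-0.2,"hand":0,"tx":-0.4,"ty":-0.28,"rz":-0.02}]'; 
python3 -m creep '[{"rx":0,"ry":0,"tz":0,"hand":0,"tx":-0.16,"ty":-0.11,"rz":-0.01},{"rx":0,"ry":0,"tz":0,"hand":0,"tx":-0.32,"ty":-0.22,"rz":-0.02},{"rx":0,"ry":0,"tz":0,"hand":0,"tx":-0.48,"ty":-0.33,"rz":-0.03},{"rx":0,"ry":0,"tz":0,"hand":0,"tx":-0.6,"ty":-0.44,"rz":-0.04},{"rx":0,"ry":0,"tz":0,"hand":0,"tx":-0.7,"ty":-0.5,"rz":-0.04}]'; python3 -c "
from h import *; go((605,-53,121),-78.1)"
```

```text
time: 3.12
ee_pos: [492.3, -208.6, 121.1]
orientation: [180.0, 0.1, -85.2]
wrist_force: [-0.0, 0.1, -3.2]
gripper_width: 10.8
time: 3.53
ee_pos: [558.7, -95.8, 120.1]
orientation: [179.9, 0.1, -77.8]
wrist_force: [0.4, -0.3, -2.3]
gripper_width: 11.5
ee [558.7 -95.8 120.1] rpy [ 1.799e+02  1.000e-01 -7.780e+01] t 3.5333 F [ 0.4 -0.3 -2.3] w 11.5
txyz [-0.214 -0.362 -0.006] rxyz [0.001 0.    0.002]
```

```bash
python3 -m creep '[{"rx":0,"ry":0,"tz":0,"hand":0,"tx":-0.1,"ty":-0.15,"rz":0},{"rx":0,"ry":0,"tz":0,"hand":0,"tx":-0.2,"ty":-0.3,"rz":0},{"rx":0,"ry":0,"tz":0,"hand":0,"tx":-0.21,"ty":-0.36,"rz":0},{"rx":0,"ry":0,"tz":0,"hand":0,"tx":-0.21,"ty":-0.36,"rz":0},{"rx":0,"ry":0,"tz":0,"hand":0,"tx":-0.21,"ty":-0.36,"rz":0}]'; python3 -c "
from h import *; go((597.5,5.6,118),-78.1);s=snap('side','s2');t=snap('top','t2')
cv2.imwrite('pics/v2.png',np.hstack([cv2.resize(s[120:360,200:400],None,fx=2,fy=2),cv2.resize(t[100:340,220:420],None,fx=2,fy=2)])[:,:,::-1])"
```

```text
time: 3.95
ee_pos: [604.4, -53.6, 118.9]
orientation: [179.8, 0.1, -77.8]
wrist_force: [0.4, -0.4, -1.9]
gripper_width: 11.0
ee [604.4 -53.6 118.9] rpy [ 1.798e+02  1.000e-01 -7.780e+01] t 3.95 F [ 0.4 -0.4 -1.9] w 11.0
txyz [-0.396 -0.039  0.006] rxyz [0.001 0.001 0.002]
```

View pics/v2.png

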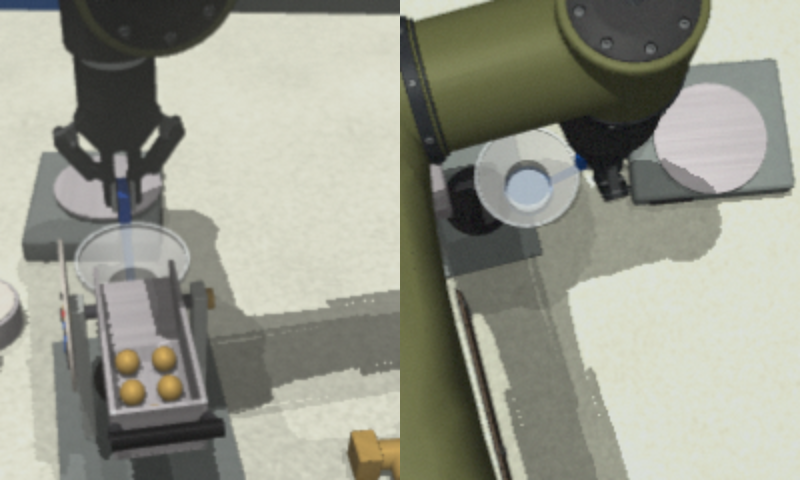

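The jar hangs upright just in front of the lip (rim centre at top-px ~283.5,188.5). I slide it straight in, low.

```bash
python3 -c "
from h import *; print(onz('top',(283.5,188.5),113.5))"
python3 -m creep '[{"rx":0,"ry":0,"tz":0.02,"hand":0,"tx":-0.1,"ty":-0.01,"rz":0},{"rx":0,"ry":0,"tz":0.02,"hand":0,"tx":-0.2,"ty":-0.02,"rz":0},{"rx":0,"ry":0,"tz":0.02,"hand":0,"tx":-0.3,"ty":-0.03,"rz":0},{"rx":0,"ry":0,"tz":0.02,"hand":0,"tx":-0.39,"ty":-0.04,"rz":0},{"rx":0,"ry":0,"tz":0.02,"hand":0,"tx":-0.39,"ty":-0.04,"rz":0}]'; python3 -c "
from h import *; go((597.5,5.6,104),-78.1)"
```

```text
[586.78232368  18.30004493 113.5       ]
time: 4.47
ee_pos: [597.2, 5.6, 117.0]
orientation: [179.9, 0.1, -77.8]
wrist_force: [0.4, -1.0, -2.8]
gripper_width: 10.9
ee [597.2   5.6 117. ] rpy [ 1.799e+02  1.000e-01 -7.780e+01] t 4.4667 F [ 0.4 -1.  -2.8] w 10.9
txyz [ 0.    -0.002  0.086] rxyz [0.001 0.001 0.002]
```

Lower gently to just above contact, then in small steps.

```bash
python3 -m creep '[{"rx":0,"ry":0,"tz":0.03,"hand":0,"tx":0,"ty":0,"rz":0},{"rx":0,"ry":0,"tz":0.06,"hand":0,"tx":0,"ty":0,"rz":0},{"rx":0,"ry":0,"tz":0.075,"hand":0,"tx":0,"ty":0,"rz":0},{"rx":0,"ry":0,"tz":0.085,"hand":0,"tx":0,"ty":0,"rz":0},{"rx":0,"ry":0,"tz":0.09,"hand":0,"tx":0,"ty":0,"rz":0}]'; python3 -m creep '[{"rx":0,"ry":0,"tz":0,"hand":0,"tx":0,"ty":0,"rz":0},{"rx":0,"ry":0,"tz":0,"hand":0,"tx":0,"ty":0,"rz":0}]'
```

```text
time: 4.88
ee_pos: [597.0, 4.8, 103.5]
orientation: [179.8, 0.1, -77.8]
wrist_force: [-1.5, -1.5, 1.3]
gripper_width: 11.1
time: 5.05
ee_pos: [597.1, 4.6, 103.5]
orientation: [179.8, 0.1, -77.8]
wrist_force: [-0.6, -0.6, -0.8]
gripper_width: 11.3
```

```bash
python3 -m creep '[{"rx":0,"ry":0,"tz":0.007,"hand":0,"tx":0,"ty":0,"rz":0},{"rx":0,"ry":0,"tz":0.007,"hand":0.1,"tx":0,"ty":0,"rz":0},{"rx":0,"ry":0,"tz":0.007,"hand":0.3,"tx":0,"ty":0,"rz":0},{"rx":0,"ry":0,"tz":0,"hand":0.6,"tx":0,"ty":0,"rz":0},{"rx":0,"ry":0,"tz":0,"hand":0.6,"tx":0,"ty":0,"rz":0}]'; python3 -m creep '[{"rx":0,"ry":0,"tz":-0.1,"hand":0.6,"tx":0,"ty":0,"rz":0},{"rx":0,"ry":0,"tz":-0.3,"hand":0.6,"tx":0,"ty":0,"rz":0},{"rx":0,"ry":0,"tz":-0.5,"hand":0.6,"tx":0,"ty":0,"rz":0},{"rx":0,"ry":0,"tz":-0.75,"hand":0.6,"tx":0,"ty":0,"rz":0},{"rx":0,"ry":0,"tz":-1,"hand":0.6,"tx":0,"ty":0,"rz":0}]'; python3 -c "
from h import *; go((536.4,294,300),11.9)"
```

```text
time: 5.47
ee_pos: [597.4, 4.7, 103.8]
orientation: [179.9, 0.1, -77.8]
wrist_force: [-0.4, -0.6, 0.6]
gripper_width: 46.9
time: 5.88
ee_pos: [597.4, 4.6, 255.0]
orientation: [179.8, 0.1, -77.8]
wrist_force: [1.1, 1.0, 0.1]
gripper_width: 51.4
ee [597.4   4.6 255. ] rpy [ 1.798e+02  1.000e-01 -7.780e+01] t 5.8833 F [1.1 1.  0.1] w 51.4
txyz [-1.972 -0.009 -0.297] rxyz [ 0.     0.001 -0.498]
```

```bash
python3 -m creep '[{"rx":0,"ry":0,"tz":-0.2,"hand":0.6,"tx":0,"ty":0,"rz":-0.035},{"rx":0,"ry":0,"tz":-0.3,"hand":0.6,"tx":-0.2,"ty":0,"rz":-0.07},{"rx":0,"ry":0,"tz":-0.3,"hand":0.6,"tx":-0.4,"ty":0,"rz":-0.105},{"rx":0,"ry":0,"tz":-0.3,"hand":0.6,"tx":-0.6,"ty":0,"rz":-0.14},{"rx":0,"ry":0,"tz":-0.3,"hand":0.6,"tx":-0.8,"ty":0,"rz":-0.175}]'; python3 -c "
from h import *; go((536.4,294,300),11.9);s=snap('side','s3');t=snap('top','t3')
cv2.imwrite('pics/v3.png',np.hstack([cv2.resize(s[120:360,200:400],None,fx=2,fy=2),cv2.resize(t[100:340,220:420],None,fx=2,fy=2)])[:,:,::-1])"
```

```text
time: 6.3
ee_pos: [572.0, 123.1, 300.6]
orientation: [180.0, 0.2, -46.0]
wrist_force: [0.5, 0.7, -0.2]
gripper_width: 51.2
ee [572.  123.1 300.6] rpy [180.    0.2 -46. ] t 6.3 F [ 0.5  0.7 -0.2] w 51.2
txyz [-0.985 -0.62   0.007] rxyz [-0.     0.001 -0.322]
```

View pics/v3.png

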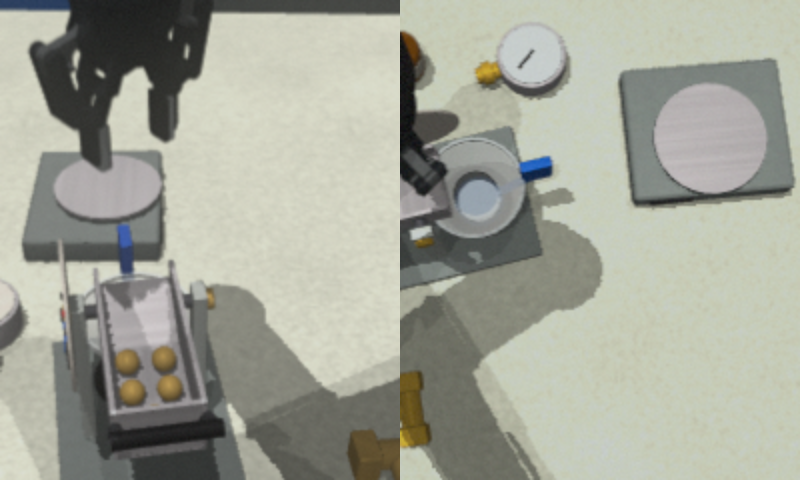

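The jar stands upright under the lip, handle facing away (rim centre at top-px ~257.2,193.8); the balls are still in the level tray.

```bash
python3 -c "
from h import *; print('jar',onz('top',(257.2,193.8),98))"
python3 -m creep '[{"rx":0,"ry":0,"tz":0,"hand":0.6,"tx":-0.18,"ty":-0.12,"rz":-0.035},{"rx":0,"ry":0,"tz":0,"hand":0.6,"tx":-0.36,"ty":-0.24,"rz":-0.07},{"rx":0,"ry":0,"tz":0,"hand":0.6,"tx":-0.55,"ty":-0.35,"rz":-0.105},{"rx":0,"ry":0,"tz":0,"hand":0.6,"tx":-0.75,"ty":-0.48,"rz":-0.14},{"rx":0,"ry":0,"tz":0,"hand":0.6,"tx":-0.95,"ty":-0.6,"rz":-0.175}]'; python3 -c "
from h import *; go((536.4,295,240),11.9)"
```

```text
jar [580.19736072  75.80985511  98.        ]
time: 6.82
ee_pos: [536.7, 291.6, 300.4]
orientation: [-179.9, 0.2, -14.2]
wrist_force: [0.2, 0.2, -0.1]
gripper_width: 51.2
ee [536.7 291.6 300.4] rpy [-179.9    0.2  -14.2] t 6.8167 F [ 0.2  0.2 -0.1] w 51.2
txyz [-0.006 -0.021  0.403] rxyz [-0.001  0.001 -0.145]
```

```bash

python3 -m creep '[{"rx":0,"ry":0,"tz":0,"hand":0.6,"tx":-0.006,"ty":-0.02,"rz":-0.035},{"rx":0,"ry":0,"tz":0.1,"hand":0.6,"tx":-0.006,"ty":-0.02,"rz":-0.07},{"rx":0,"ry":0,"tz":0.2,"hand":0.6,"tx":-0.006,"ty":-0.02,"rz":-0.105},{"rx":0,"ry":0,"tz":0.3,"hand":0.6,"tx":-0.006,"ty":-0.02,"rz":-0.145},{"rx":0,"ry":0,"tz":0.4,"hand":0.6,"tx":-0.006,"ty":-0.02,"rz":-0.145}]'; python3 -c "
from h import *; print('bar side',onz('side',(283.3,336.5),205)); go((536.4,295,187),11.9);s=snap('side','s4');
cv2.imwrite('pics/v4.png',cv2.resize(s[180:400,180:400],None,fx=2.5,fy=2.5)[:,:,::-1])"
```

```text
time: 7.23
ee_pos: [536.5, 294.8, 239.7]
orientation: [-179.8, 0.1, 12.3]
wrist_force: [0.8, 0.0, -1.1]
gripper_width: 51.3
bar side [537.07925084 295.84055229 205.        ]
ee [536.5 294.8 239.7] rpy [-1.798e+02  1.000e-01  1.230e+01] t 7.2333 F [ 0.8  0.  -1.1] w 51.3
txyz [-0.    -0.     0.351] rxyz [-0.001  0.001  0.002]
```

View pics/v4.png

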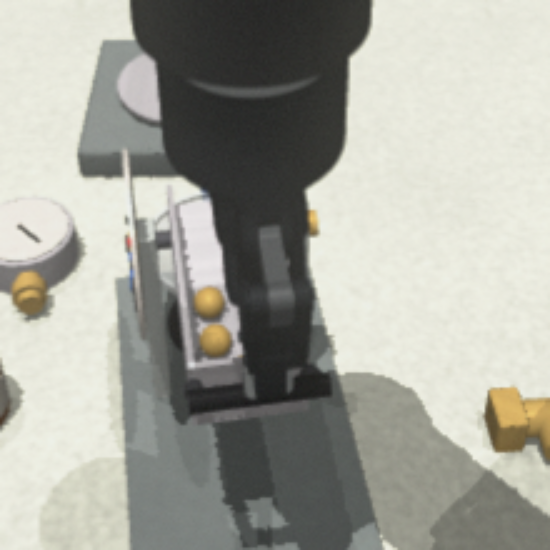

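Both cameras agree on the bar to 1 mm and the fingers straddle it, so I descend and pinch.

```bash

python3 -m creep '[{"rx":0,"ry":0,"tz":0.12,"hand":0.6,"tx":0,"ty":0,"rz":0},{"rx":0,"ry":0,"tz":0.24,"hand":0.6,"tx":0,"ty":0,"rz":0},{"rx":0,"ry":0,"tz":0.35,"hand":0.6,"tx":0,"ty":0,"rz":0},{"rx":0,"ry":0,"tz":0.35,"hand":0.6,"tx":0,"ty":0,"rz":0},{"rx":0,"ry":0,"tz":0.35,"hand":0.3,"tx":0,"ty":0,"rz":0}]'
python3 -m creep '[{"rx":0,"ry":0,"tz":0,"hand":0,"tx":0,"ty":0,"rz":0},{"rx":0,"ry":0,"tz":0,"hand":0,"tx":0,"ty":0,"rz":0},{"rx":0,"ry":0,"tz":0,"hand":0,"tx":0,"ty":0,"rz":0},{"rx":0,"ry":0,"tz":0,"hand":0,"tx":0,"ty":0,"rz":0},{"rx":0,"ry":0,"tz":0,"hand":0,"tx":0,"ty":0,"rz":0}]'
python3 - <<'E'
from h import *
s=ctrl.get_state(); p=s['ee_pos']; go(p,11.9)
M=R.from_euler('xyz',s['orientation'],degrees=True).as_matrix(); ys=np.array([-.206,.978,0])
r0=np.array([164,45])
for a in range(5,51,5):
    c,q=np.cos(np.radians(a)),np.sin(np.radians(a)); y=164*c-45*q-164; z=164*q+45*c-45
    print(a,(M.T@(ys*y+[0,0,z])/150).round(3), [round(y,1),round(z,1)])
E
```

```text
time: 7.7
ee_pos: [535.3, 294.1, 183.4]
orientation: [-180.0, 0.4, 11.9]
wrist_force: [0.4, -0.5, 0.8]
gripper_width: 40.8
time: 8.12
ee_pos: [535.9, 294.7, 185.3]
orientation: [-179.9, 0.3, 11.9]
wrist_force: [-1.3, 2.3, 6.0]
gripper_width: 10.0
ee [535.9 294.7 185.3] rpy [-179.9    0.3   11.9] t 8.1167 F [-1.3  2.3  6. ] w 10.0
txyz [0. 0. 0.] rxyz [-0.001  0.001  0.   ]
5 [-0.     0.03  -0.094] [np.float64(-4.5), np.float64(14.1)]
10 [-0.001  0.068 -0.185] [np.float64(-10.3), np.float64(27.8)]
15 [-0.001  0.114 -0.273] [np.float64(-17.2), np.float64(40.9)]
20 [-0.002  0.168 -0.356] [np.float64(-25.3), np.float64(53.4)]
25 [-0.002  0.228 -0.434] [np.float64(-34.4), np.float64(65.1)]
30 [-0.002  0.295 -0.507] [np.float64(-44.5), np.float64(76.0)]
35 [-0.003  0.368 -0.574] [np.float64(-55.5), np.float64(85.9)]
40 [-0.003  0.447 -0.634] [np.float64(-67.3), np.float64(94.9)]
45 [-0.003  0.531 -0.686] [np.float64(-79.9), np.float64(102.8)]
50 [-0.004  0.619 -0.732] [np.float64(-93.1), np.float64(109.6)]
```

```bash

python3 -m creep '[{"rx":0,"ry":0,"tz":-0.094,"hand":0,"tx":0,"ty":0.03,"rz":0},{"rx":0,"ry":0,"tz":-0.185,"hand":0,"tx":0,"ty":0.068,"rz":0},{"rx":0,"ry":0,"tz":-0.273,"hand":0,"tx":0,"ty":0.114,"rz":0},{"rx":0,"ry":0,"tz":-0.356,"hand":0,"tx":0,"ty":0.168,"rz":0},{"rx":0,"ry":0,"tz":-0.356,"hand":0,"tx":0,"ty":0.168,"rz":0}]'
cat >> h.py <<'E'
def tilt(tos):
    s=ctrl.get_state(); M=R.from_euler('xyz',s['orientation'],degrees=True).as_matrix(); ys=np.array([-.206,.978,0]); b=np.array([535.9,294.7,185.3])
    d=s['ee_pos']-b; y,z=ys@d+164,d[2]+45
    print('tilt',np.degrees(np.arctan2(z,y)-np.arctan2(45,164)).round(1),'rad',np.hypot(y,z).round(1),'off x',(d@[.978,.206,0]).round(1),'t',s['time'],'F',s['wrist_force'].round(1),'w',s['gripper_width'].round(1))
    for a in tos:
        c,q=np.cos(np.radians(a)),np.sin(np.radians(a)); y=164*c-45*q-164; z=164*q+45*c-45
        print(a,(M.T@(b+ys*y+[0,0,z]-s['ee_pos'])/150).round(3))
E
python3 -c "from h import *; tilt([25,27,29,31,33,35,40,45])"
```

```text
time: 8.53
ee_pos: [541.1, 270.3, 240.0]
orientation: [-179.7, 0.2, 11.9]
wrist_force: [-4.4, 4.2, 2.1]
gripper_width: 9.9Traceback (most recent call last):
  File "<string>", line 1, in <module>
    from h import *; tilt([25,27,29,31,33,35,40,45])
                     ~~~~^^^^^^^^^^^^^^^^^^^^^^^^^^^
  File "h.py", line 27, in tilt
    print('tilt',np.degrees(np.arctan2(z,y)-np.arctan2(45,164)).round(1),'rad',np.hypot(y,z).round(1),'off x',(d@[.978,.206,0]).round(1),'t',s['time'],'F',s['wrist_force'].round(1),'w',s['gripper_width'].round(1))
                                                                                                                                                                                         ^^^^^^^^^^^^^^^^^^^^^^^^
AttributeError: 'float' object has no attribute 'round'
```

```bash
sed -i "s/s\['gripper_width'\].round(1)/s['gripper_width']/" h.py; python3 -c "from h import *; tilt([25,27,29,31,33,35,40,45])"
```

```text
tilt 20.3 rad 171.1 off x 0.1 t 8.5333 F [-4.4  4.2  2.1] w 9.936228126382021
25 [-0.001  0.063 -0.07 ]
27 [-0.001  0.089 -0.1  ]
29 [-0.001  0.116 -0.129]
31 [-0.001  0.144 -0.157]
33 [-0.001  0.173 -0.183]
35 [-0.002  0.202 -0.209]
40 [-0.002  0.281 -0.269]
45 [-0.002  0.364 -0.322]
```

```bash

python3 -m creep '[{"rx":0,"ry":0,"tz":-0.07,"hand":0,"tx":0,"ty":0.063,"rz":0},{"rx":0,"ry":0,"tz":-0.1,"hand":0,"tx":0,"ty":0.089,"rz":0},{"rx":0,"ry":0,"tz":-0.129,"hand":0,"tx":0,"ty":0.116,"rz":0},{"rx":0,"ry":0,"tz":-0.157,"hand":0,"tx":0,"ty":0.144,"rz":0},{"rx":0,"ry":0,"tz":-0.157,"hand":0,"tx":0,"ty":0.144,"rz":0}]'
python3 -c "from h import *; tilt([33,35,37,39,41,43,45])"
```

```text
time: 8.95
ee_pos: [545.2, 251.4, 264.0]
orientation: [-179.5, 0.2, 12.1]
wrist_force: [-4.5, 7.5, 4.4]
gripper_width: 9.5
tilt 30.6 rad 172.2 off x 0.2 t 8.95 F [-4.5  7.5  4.4] w 9.541364745453158
33 [-0.001  0.044 -0.023]
35 [-0.001  0.074 -0.049]
37 [-0.002  0.105 -0.074]
39 [-0.002  0.136 -0.098]
41 [-0.002  0.169 -0.12 ]
43 [-0.002  0.202 -0.142]
45 [-0.002  0.235 -0.163]
```

```bash

python3 -m creep '[{"rx":0,"ry":0,"tz":-0.035,"hand":0,"tx":0,"ty":0.058,"rz":0},{"rx":0,"ry":0,"tz":-0.074,"hand":0,"tx":0,"ty":0.105,"rz":0},{"rx":0,"ry":0,"tz":-0.11,"hand":0,"tx":0,"ty":0.152,"rz":0},{"rx":0,"ry":0,"tz":-0.142,"hand":0,"tx":0,"ty":0.202,"rz":0},{"rx":0,"ry":0,"tz":-0.163,"hand":0,"tx":0,"ty":0.235,"rz":0}]'
python3 -m creep '[{"rx":0,"ry":0,"tz":0,"hand":0,"tx":0,"ty":0,"rz":0},{"rx":0,"ry":0,"tz":0,"hand":0,"tx":0,"ty":0,"rz":0},{"rx":0,"ry":0,"tz":0,"hand":0,"tx":0,"ty":0,"rz":0},{"rx":0,"ry":0,"tz":0,"hand":0,"tx":0,"ty":0,"rz":0},{"rx":0,"ry":0,"tz":0,"hand":0,"tx":0,"ty":0,"rz":0}]'
python3 -c "from h import *; tilt([45]); s=snap('side','s5');t=snap('top','t5')
cv2.imwrite('pics/v5.png',np.hstack([cv2.resize(s[140:380,180:380],None,fx=2,fy=2),cv2.resize(t[100:340,120:320],None,fx=2,fy=2)])[:,:,::-1])"
```

```text
time: 9.37
ee_pos: [552.0, 219.9, 290.3]
orientation: [-179.1, -0.0, 12.3]
wrist_force: [-8.7, 11.2, 10.1]
gripper_width: 10.2
time: 9.78
ee_pos: [552.0, 219.9, 290.5]
orientation: [-179.1, -0.1, 12.3]
wrist_force: [-2.8, 1.2, 4.0]
gripper_width: 9.8
tilt 44.4 rad 173.8 off x 0.3 t 9.7833 F [-2.8  1.2  4. ] w 9.814311678237505
45 [-0.002  0.022  0.016]
```

View pics/v5.png

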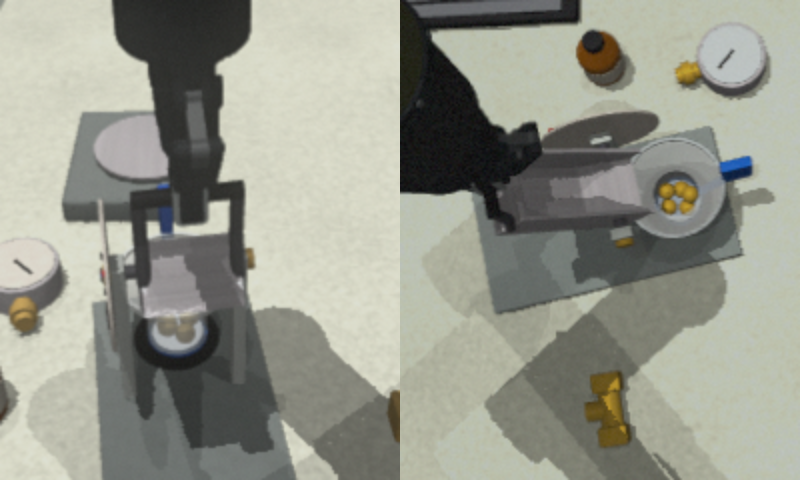

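All five balls are in the jar (top crop around (676,195)), with the tray at about 44°. I hold it there.

```bash

for i in 1 2 3 4 5; do python3 -m creep '[{"rx":0,"ry":0,"tz":0,"hand":0,"tx":0,"ty":0,"rz":0},{"rx":0,"ry":0,"tz":0,"hand":0,"tx":0,"ty":0,"rz":0},{"rx":0,"ry":0,"tz":0,"hand":0,"tx":0,"ty":0,"rz":0},{"rx":0,"ry":0,"tz":0,"hand":0,"tx":0,"ty":0,"rz":0},{"rx":0,"ry":0,"tz":0,"hand":0,"tx":0,"ty":0,"rz":0}]' | head -2; done
python3 -c "from h import *; tilt([40,35,30,25,20])"
```

```text
time: 10.3
ee_pos: [552.0, 219.9, 290.5]
time: 10.72
ee_pos: [552.0, 219.9, 290.5]
time: 11.13
ee_pos: [552.0, 219.9, 290.5]
time: 11.55
ee_pos: [552.0, 219.9, 290.5]
time: 11.97
ee_pos: [552.0, 219.9, 290.5]
tilt 44.4 rad 173.8 off x 0.3 t 11.9667 F [-1.7  1.6  3.6] w 9.90824448094384
40 [-0.002 -0.061  0.07 ]
35 [-0.001 -0.139  0.13 ]
30 [-0.001 -0.211  0.198]
25 [-0.001 -0.277  0.271]
20 [-0.    -0.337  0.35 ]
```

```bash

python3 -m creep '[{"rx":0,"ry":0,"tz":0.05,"hand":0,"tx":0,"ty":-0.075,"rz":0},{"rx":0,"ry":0,"tz":0.113,"hand":0,"tx":0,"ty":-0.15,"rz":0},{"rx":0,"ry":0,"tz":0.185,"hand":0,"tx":0,"ty":-0.22,"rz":0},{"rx":0,"ry":0,"tz":0.265,"hand":0,"tx":0,"ty":-0.283,"rz":0},{"rx":0,"ry":0,"tz":0.345,"hand":0,"tx":0,"ty":-0.34,"rz":0}]'
python3 -c "from h import *; tilt([16,12,8,4,0,-2])"
```

```text
time: 12.38
ee_pos: [541.1, 271.1, 239.7]
orientation: [-179.2, -0.1, 12.3]
wrist_force: [-1.7, 0.3, 6.7]
gripper_width: 9.7
tilt 20.1 rad 171.6 off x 0.2 t 12.3833 F [-1.7  0.3  6.7] w 9.709181743874785
16 [-0.001 -0.035  0.073]
12 [-0.001 -0.073  0.143]
8 [-0.001 -0.105  0.215]
4 [-0.001 -0.133  0.289]
0 [-0.001 -0.156  0.365]
-2 [-0.001 -0.165  0.403]
```

```bash

python3 -m creep '[{"rx":0,"ry":0,"tz":0.073,"hand":0,"tx":0,"ty":-0.04,"rz":0},{"rx":0,"ry":0,"tz":0.143,"hand":0,"tx":0,"ty":-0.075,"rz":0},{"rx":0,"ry":0,"tz":0.215,"hand":0,"tx":0,"ty":-0.108,"rz":0},{"rx":0,"ry":0,"tz":0.289,"hand":0,"tx":0,"ty":-0.135,"rz":0},{"rx":0,"ry":0,"tz":0.355,"hand":0,"tx":0,"ty":-0.156,"rz":0}]'
python3 -m creep '[{"rx":0,"ry":0,"tz":0.007,"hand":0,"tx":0,"ty":0,"rz":0},{"rx":0,"ry":0,"tz":0.015,"hand":0,"tx":0,"ty":0,"rz":0},{"rx":0,"ry":0,"tz":0.022,"hand":0,"tx":0,"ty":0,"rz":0}]'
python3 -c "from h import *; tilt([0])"
```

```text
time: 12.8
ee_pos: [536.0, 294.8, 186.0]
orientation: [-179.2, -0.1, 12.3]
wrist_force: [-1.4, -1.1, 6.0]
gripper_width: 9.8
time: 13.05
ee_pos: [536.1, 295.1, 184.9]
orientation: [-179.2, -0.3, 12.3]
wrist_force: [-9.5, -0.7, 16.5]
gripper_width: 9.9
tilt -0.2 rad 170.3 off x 0.3 t 13.05 F [-9.5 -0.7 16.5] w 9.929661506017327
0 [-0.002  0.002 -0.003]
```

On the stop (force rose to 16 N). Release and rise.

```bash

python3 -m creep '[{"rx":0,"ry":0,"tz":0,"hand":0.3,"tx":0,"ty":0,"rz":0},{"rx":0,"ry":0,"tz":0,"hand":0.6,"tx":0,"ty":0,"rz":0},{"rx":0,"ry":0,"tz":0,"hand":0.6,"tx":0,"ty":0,"rz":0},{"rx":0,"ry":0,"tz":0,"hand":0.6,"tx":0,"ty":0,"rz":0},{"rx":0,"ry":0,"tz":0,"hand":0.6,"tx":0,"ty":0,"rz":0}]'
python3 -m creep '[{"rx":0,"ry":0,"tz":-0.1,"hand":0.6,"tx":0,"ty":0,"rz":0},{"rx":0,"ry":0,"tz":-0.25,"hand":0.6,"tx":0,"ty":0,"rz":0},{"rx":0,"ry":0,"tz":-0.45,"hand":0.6,"tx":0,"ty":0,"rz":0},{"rx":0,"ry":0,"tz":-0.65,"hand":0.6,"tx":0,"ty":0,"rz":0},{"rx":0,"ry":0,"tz":-0.75,"hand":0.6,"tx":0,"ty":0,"rz":0}]'
python3 -c "from h import *; go((597.5,4.6,300),-78.1);s=snap('side','s6');t=snap('top','t6')
cv2.imwrite('pics/v6.png',np.hstack([cv2.resize(s[140:380,180:380],None,fx=2,fy=2),cv2.resize(t[100:340,120:320],None,fx=2,fy=2)])[:,:,::-1])"
```

```text
time: 13.47
ee_pos: [536.0, 295.0, 184.0]
orientation: [-179.2, -0.2, 12.3]
wrist_force: [-0.6, -0.3, -0.4]
gripper_width: 51.3
time: 13.88
ee_pos: [536.7, 293.3, 300.5]
orientation: [-179.2, -0.5, 12.3]
wrist_force: [-0.5, 0.8, 1.4]
gripper_width: 50.8
ee [536.7 293.3 300.5] rpy [-179.2   -0.5   12.3] t 13.8833 F [-0.5  0.8  1.4] w 50.8
txyz [-0.013  1.967 -0.025] rxyz [-0.006  0.002  0.502]
```

View pics/v6.png

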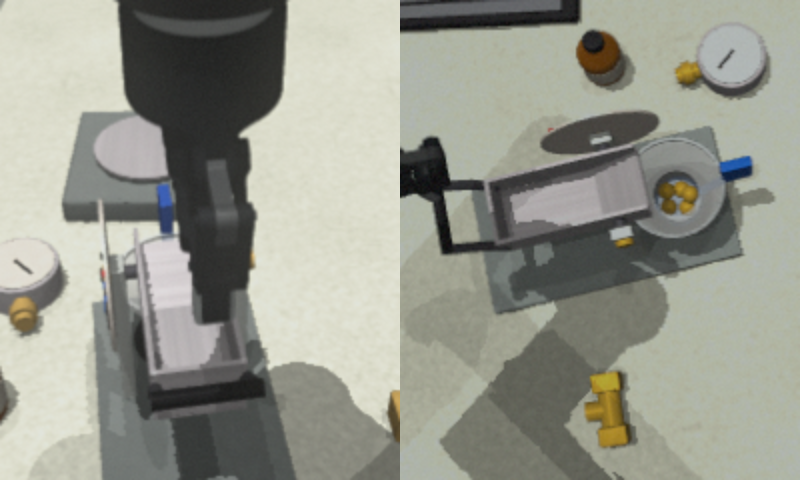

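Tray empty and level, jar with five balls in place. Back to the jar handle.

```bash

python3 -m creep '[{"rx":0,"ry":0,"tz":0,"hand":0.6,"tx":0,"ty":0.18,"rz":0.035},{"rx":0,"ry":0,"tz":0,"hand":0.6,"tx":0,"ty":0.36,"rz":0.07},{"rx":0,"ry":0,"tz":0,"hand":0.6,"tx":0,"ty":0.54,"rz":0.105},{"rx":0,"ry":0,"tz":0,"hand":0.6,"tx":0,"ty":0.72,"rz":0.14},{"rx":-0.006,"ry":0.002,"tz":0,"hand":0.6,"tx":0,"ty":0.9,"rz":0.175}]'
python3 -c "from h import *; go((597.5,4.6,300),-78.1)"
```

```text
time: 14.4
ee_pos: [565.7, 160.3, 297.3]
orientation: [-179.9, -0.6, -19.6]
wrist_force: [0.1, 0.4, 0.2]
gripper_width: 51.4
ee [565.7 160.3 297.3] rpy [-179.9   -0.6  -19.6] t 14.4 F [0.1 0.4 0.2] w 51.4
txyz [ 0.547  0.907 -0.014] rxyz [-0.002 -0.003  0.325]
```

```bash

python3 -m creep '[{"rx":0,"ry":0,"tz":0,"hand":0.6,"tx":0.11,"ty":0.18,"rz":0.035},{"rx":0,"ry":0,"tz":0,"hand":0.6,"tx":0.22,"ty":0.36,"rz":0.07},{"rx":0,"ry":0,"tz":0,"hand":0.6,"tx":0.33,"ty":0.54,"rz":0.105},{"rx":0,"ry":0,"tz":0,"hand":0.6,"tx":0.44,"ty":0.72,"rz":0.14},{"rx":-0.002,"ry":-0.003,"tz":0,"hand":0.6,"tx":0.547,"ty":0.907,"rz":0.175}]'
python3 -c "from h import *; go((597.5,4.6,240),-78.1)"
```

```text
time: 14.82
ee_pos: [597.3, 3.2, 296.9]
orientation: [179.8, 0.0, -51.4]
wrist_force: [0.2, -0.5, -0.2]
gripper_width: 51.2
ee [597.3   3.2 296.9] rpy [179.8   0.  -51.4] t 14.8167 F [ 0.2 -0.5 -0.2] w 51.2
txyz [-0.006 -0.008  0.379] rxyz [ 0.001 -0.     0.149]
```

```bash

python3 -m creep '[{"rx":0,"ry":0,"tz":0,"hand":0.6,"tx":-0.006,"ty":-0.008,"rz":0.035},{"rx":0,"ry":0,"tz":0.1,"hand":0.6,"tx":-0.006,"ty":-0.008,"rz":0.07},{"rx":0,"ry":0,"tz":0.2,"hand":0.6,"tx":-0.006,"ty":-0.008,"rz":0.105},{"rx":0,"ry":0,"tz":0.3,"hand":0.6,"tx":-0.006,"ty":-0.008,"rz":0.149},{"rx":0,"ry":0,"tz":0.379,"hand":0.6,"tx":-0.006,"ty":-0.008,"rz":0.149}]'
python3 -c "from h import *; go((597.4,4.6,103.8),-78)
t=ctrl.camera('top'); m=cv2.inRange(cv2.cvtColor(t,cv2.COLOR_RGB2HSV),(100,120,40),(130,255,255)); m[:,:260]=0;m[:,310:]=0
c=cv2.findContours(m,0,1)[0]
if c: c=max(c,key=cv2.contourArea); print(cv2.minAreaRect(c),onz('top',cv2.minAreaRect(c)[0],131))
"
```

```text
time: 15.23
ee_pos: [597.0, 4.5, 237.2]
orientation: [179.7, -0.0, -78.5]
wrist_force: [-0.0, -0.3, -0.2]
gripper_width: 51.2
ee [597.    4.5 237.2] rpy [179.7  -0.  -78.5] t 15.2333 F [-0.  -0.3 -0.2] w 51.2
txyz [-0.001 -0.007  0.89 ] rxyz [ 0.002 -0.    -0.003]
((283.84246826171875, 184.74659729003906), (9.714414596557617, 7.373592853546143), 69.44395446777344) [591.04937105  17.12343731 131.        ]
```

```bash

python3 -m creep '[{"rx":0,"ry":0,"tz":0.22,"hand":0.6,"tx":0,"ty":-0.005,"rz":0},{"rx":0,"ry":0,"tz":0.45,"hand":0.6,"tx":0,"ty":-0.005,"rz":0},{"rx":0,"ry":0,"tz":0.65,"hand":0.6,"tx":0,"ty":-0.005,"rz":0},{"rx":0,"ry":0,"tz":0.8,"hand":0.6,"tx":0,"ty":-0.005,"rz":0},{"rx":0,"ry":0,"tz":0.89,"hand":0.6,"tx":0,"ty":-0.005,"rz":0}]'
python3 -m creep '[{"rx":0,"ry":0,"tz":0,"hand":0.3,"tx":0,"ty":0,"rz":0},{"rx":0,"ry":0,"tz":0,"hand":0.2,"tx":0,"ty":0,"rz":0},{"rx":0,"ry":0,"tz":0,"hand":0.1,"tx":0,"ty":0,"rz":0},{"rx":0,"ry":0,"tz":0,"hand":0,"tx":0,"ty":0,"rz":0},{"rx":0,"ry":0,"tz":0,"hand":0,"tx":0,"ty":0,"rz":0}]'
python3 -m creep '[{"rx":0,"ry":0,"tz":0,"hand":0,"tx":0,"ty":0,"rz":0},{"rx":0,"ry":0,"tz":0,"hand":0,"tx":0,"ty":0,"rz":0},{"rx":0,"ry":0,"tz":0,"hand":0,"tx":0,"ty":0,"rz":0},{"rx":0,"ry":0,"tz":0,"hand":0,"tx":0,"ty":0,"rz":0},{"rx":0,"ry":0,"tz":-0.04,"hand":0,"tx":0,"ty":0,"rz":0}]'
```

```text
time: 15.7
ee_pos: [594.5, 4.6, 97.7]
orientation: [179.2, 0.0, -78.0]
wrist_force: [0.2, -0.1, 0.3]
gripper_width: 51.2
time: 16.12
ee_pos: [595.8, 4.6, 99.9]
orientation: [179.5, -0.0, -77.9]
wrist_force: [1.1, -0.6, 2.9]
gripper_width: 11.1
time: 16.53
ee_pos: [594.7, 4.6, 104.3]
orientation: [179.3, 0.0, -77.9]
wrist_force: [-0.4, -0.2, -5.1]
gripper_width: 11.3
```

```bash

python3 -m creep '[{"rx":0,"ry":0,"tz":-0.03,"hand":0,"tx":0,"ty":0,"rz":0},{"rx":0,"ry":0,"tz":-0.05,"hand":0,"tx":0.08,"ty":0,"rz":0},{"rx":0,"ry":0,"tz":-0.05,"hand":0,"tx":0.2,"ty":0,"rz":0},{"rx":0,"ry":0,"tz":-0.05,"hand":0,"tx":0.32,"ty":0,"rz":0},{"rx":0,"ry":0,"tz":-0.05,"hand":0,"tx":0.42,"ty":0,"rz":0}]'
python3 -m creep '[{"rx":0,"ry":0,"tz":0,"hand":0,"tx":0.12,"ty":0,"rz":0},{"rx":0,"ry":0,"tz":-0.05,"hand":0,"tx":0.23,"ty":0,"rz":0},{"rx":0,"ry":0,"tz":-0.15,"hand":0,"tx":0.26,"ty":0,"rz":0.01},{"rx":0,"ry":0,"tz":-0.3,"hand":0,"tx":0.26,"ty":0,"rz":0.02},{"rx":0,"ry":0,"tz":-0.4,"hand":0,"tx":0.26,"ty":0,"rz":0.03}]'
python3 -c "from h import *; go((623,-266,170),-105)"
```

```text
time: 16.95
ee_pos: [608.1, -58.2, 111.8]
orientation: [179.3, 0.0, -77.9]
wrist_force: [0.7, 0.7, -3.5]
gripper_width: 11.0
time: 17.37
ee_pos: [617.1, -97.5, 173.2]
orientation: [179.3, -0.1, -83.5]
wrist_force: [0.5, 0.4, -1.7]
gripper_width: 11.3
ee [617.1 -97.5 173.2] rpy [ 1.793e+02 -1.000e-01 -8.350e+01] t 17.3667 F [ 0.5  0.4 -1.7] w 11.3
txyz [1.121 0.088 0.024] rxyz [ 0.004 -0.001  0.12 ]
```

```bash

python3 -m creep '[{"rx":0,"ry":0,"tz":0,"hand":0,"tx":0.1,"ty":0.01,"rz":0.01},{"rx":0,"ry":0,"tz":0,"hand":0,"tx":0.25,"ty":0.02,"rz":0.03},{"rx":0,"ry":0,"tz":0,"hand":0,"tx":0.4,"ty":0.03,"rz":0.05},{"rx":0,"ry":0,"tz":0,"hand":0,"tx":0.56,"ty":0.045,"rz":0.065},{"rx":0.002,"ry":0,"tz":0,"hand":0,"tx":0.7,"ty":0.06,"rz":0.08}]'
python3 -c "from h import *; go((623,-266,165),-105)"
```

```text
time: 17.78
ee_pos: [619.8, -204.4, 173.1]
orientation: [179.6, -0.2, -98.0]
wrist_force: [0.0, 0.4, -4.0]
gripper_width: 11.0
ee [ 619.8 -204.4  173.1] rpy [179.6  -0.2 -98. ] t 17.7833 F [ 0.   0.4 -4. ] w 11.0
txyz [ 0.403 -0.079  0.055] rxyz [ 0.002 -0.001  0.039]
```

```bash

python3 -m creep '[{"rx":0,"ry":0,"tz":0.01,"hand":0,"tx":0.13,"ty":-0.02,"rz":0.01},{"rx":0,"ry":0,"tz":0.03,"hand":0,"tx":0.26,"ty":-0.05,"rz":0.025},{"rx":0.001,"ry":0,"tz":0.05,"hand":0,"tx":0.35,"ty":-0.07,"rz":0.039},{"rx":0.002,"ry":0,"tz":0.055,"hand":0,"tx":0.4,"ty":-0.08,"rz":0.039},{"rx":0.002,"ry":0,"tz":0.055,"hand":0,"tx":0.4,"ty":-0.08,"rz":0.039}]'
python3 -c "from h import *; go((623,-266,135),-105);s=snap('side','s7');t=snap('top','t7')
cv2.imwrite('pics/v7.png',np.hstack([cv2.resize(s[100:340,180:380],None,fx=2,fy=2),cv2.resize(t[80:320,260:460],None,fx=2,fy=2)])[:,:,::-1])"
```

```text
time: 18.2
ee_pos: [622.7, -266.8, 164.0]
orientation: [179.9, -0.3, -105.1]
wrist_force: [-0.4, -0.2, -4.0]
gripper_width: 11.3
ee [ 622.7 -266.8  164. ] rpy [ 179.9   -0.3 -105.1] t 18.2 F [-0.4 -0.2 -4. ] w 11.3
txyz [-0.007 -0.001  0.193] rxyz [ 0.001 -0.001 -0.001]
```

View pics/v7.png

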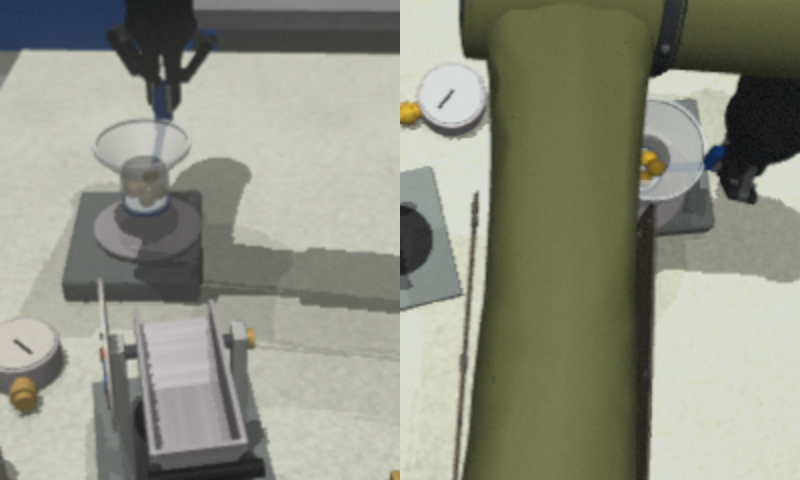

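The jar with its balls is over the pan, upright. I lower it.

```bash

python3 -m creep '[{"rx":0,"ry":0,"tz":0.05,"hand":0,"tx":-0.005,"ty":0,"rz":0},{"rx":0,"ry":0,"tz":0.1,"hand":0,"tx":-0.005,"ty":0,"rz":0},{"rx":0,"ry":0,"tz":0.14,"hand":0,"tx":-0.005,"ty":0,"rz":0},{"rx":0,"ry":0,"tz":0.165,"hand":0,"tx":-0.005,"ty":0,"rz":0},{"rx":0,"ry":0,"tz":0.18,"hand":0,"tx":-0.005,"ty":0,"rz":0}]'
python3 -m creep '[{"rx":0,"ry":0,"tz":0,"hand":0,"tx":0,"ty":0,"rz":0},{"rx":0,"ry":0,"tz":0.005,"hand":0,"tx":0,"ty":0,"rz":0},{"rx":0,"ry":0,"tz":0.01,"hand":0,"tx":0,"ty":0,"rz":0},{"rx":0,"ry":0,"tz":0.01,"hand":0,"tx":0,"ty":0,"rz":0}]'
```

```text
time: 18.72
ee_pos: [623.0, -263.9, 136.5]
orientation: [179.9, -0.2, -105.0]
wrist_force: [-0.5, 0.5, -3.6]
gripper_width: 11.1
time: 19.05
ee_pos: [623.1, -264.0, 135.1]
orientation: [179.9, -0.2, -105.0]
wrist_force: [-0.7, 0.4, -4.2]
gripper_width: 11.6
```

```bash

python3 -m creep '[{"rx":0,"ry":0,"tz":0.008,"hand":0,"tx":0,"ty":0,"rz":0},{"rx":0,"ry":0,"tz":0.014,"hand":0,"tx":0,"ty":0,"rz":0},{"rx":0,"ry":0,"tz":0.014,"hand":0,"tx":0,"ty":0,"rz":0}]'
python3 -m creep '[{"rx":0,"ry":0,"tz":0.008,"hand":0,"tx":0,"ty":0,"rz":0},{"rx":0,"ry":0,"tz":0.01,"hand":0,"tx":0,"ty":0,"rz":0},{"rx":0,"ry":0,"tz":0.01,"hand":0,"tx":0,"ty":0,"rz":0}]'
```

```text
time: 19.3
ee_pos: [623.2, -264.3, 133.8]
orientation: [179.9, -0.2, -105.0]
wrist_force: [0.5, 0.3, -0.9]
gripper_width: 11.3
time: 19.55
ee_pos: [623.3, -264.7, 133.4]
orientation: [-180.0, -0.3, -105.0]
wrist_force: [-1.7, -0.6, 2.3]
gripper_width: 11.1
```

Contact. Release, rise, look.

```bash

python3 -m creep '[{"rx":0,"ry":0,"tz":0,"hand":0.1,"tx":0,"ty":0,"rz":0},{"rx":0,"ry":0,"tz":0,"hand":0.2,"tx":0,"ty":0,"rz":0},{"rx":0,"ry":0,"tz":0,"hand":0.4,"tx":0,"ty":0,"rz":0},{"rx":0,"ry":0,"tz":0,"hand":0.6,"tx":0,"ty":0,"rz":0},{"rx":0,"ry":0,"tz":0,"hand":0.6,"tx":0,"ty":0,"rz":0}]'
python3 -m creep '[{"rx":0,"ry":0,"tz":-0.1,"hand":0.6,"tx":0,"ty":0,"rz":0},{"rx":0,"ry":0,"tz":-0.25,"hand":0.6,"tx":0,"ty":0,"rz":0},{"rx":0,"ry":0,"tz":-0.45,"hand":0.6,"tx":0,"ty":0,"rz":0},{"rx":0,"ry":0,"tz":-0.6,"hand":0.6,"tx":0,"ty":0,"rz":0},{"rx":0,"ry":0,"tz":-0.7,"hand":0.6,"tx":0,"ty":0,"rz":0}]'
python3 -m creep '[{"rx":0,"ry":0,"tz":0,"hand":0.6,"tx":0.2,"ty":0.2,"rz":0},{"rx":0,"ry":0,"tz":0,"hand":0.6,"tx":0.4,"ty":0.4,"rz":0},{"rx":0,"ry":0,"tz":0,"hand":0.6,"tx":0.6,"ty":0.6,"rz":0},{"rx":0,"ry":0,"tz":0,"hand":0.6,"tx":0.7,"ty":0.8,"rz":0},{"rx":0,"ry":0,"tz":0,"hand":0.6,"tx":0.7,"ty":0.9,"rz":0}]'
python3 -m creep '[{"rx":0,"ry":0,"tz":0,"hand":0.6,"tx":0.2,"ty":0.2,"rz":0},{"rx":0,"ry":0,"tz":0,"hand":0.6,"tx":0.3,"ty":0.3,"rz":0},{"rx":0,"ry":0,"tz":0,"hand":0.6,"tx":0.4,"ty":0.3,"rz":0},{"rx":0,"ry":0,"tz":0,"hand":0.6,"tx":0.4,"ty":0.3,"rz":0},{"rx":0,"ry":0,"tz":0,"hand":0.6,"tx":0.4,"ty":0.3,"rz":0}]'
python3 -c "from h import *; s=snap('side','s8');t=snap('top','t8')
cv2.imwrite('pics/v8.png',np.hstack([cv2.resize(s[100:340,180:380],None,fx=2,fy=2),cv2.resize(t[80:320,260:460],None,fx=2,fy=2)])[:,:,::-1])"
```

```text
time: 19.97
ee_pos: [623.5, -264.7, 133.5]
orientation: [-180.0, -0.3, -105.0]
wrist_force: [-0.9, 0.5, 0.3]
gripper_width: 50.9
time: 20.38
ee_pos: [624.1, -264.5, 242.1]
orientation: [-179.7, -0.3, -105.0]
wrist_force: [0.6, 0.2, 0.2]
gripper_width: 51.6
time: 20.8
ee_pos: [463.3, -333.1, 242.9]
orientation: [-179.7, -0.3, -105.2]
wrist_force: [0.4, 0.7, 1.2]
gripper_width: 51.2
time: 21.22
ee_pos: [403.8, -379.7, 243.1]
orientation: [-179.6, -0.3, -105.2]
wrist_force: [0.2, 0.4, -0.7]
gripper_width: 51.6
```

View pics/v8.png

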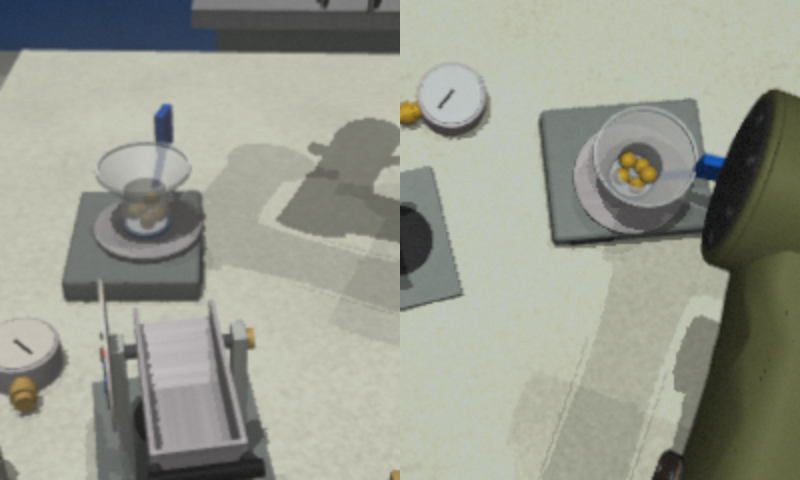

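The jar stands upright on the pan with five balls (rim centre at top-px (383,159.5)) and the tray is level. One numeric check, then hand in.

```bash
python3 -c "
from h import *; p=onz('top',(383,159.5),131); print(p,p[:2]-[642.3,-193.5]); print(ctrl.job_done())"
```

```text
[ 639.15197664 -194.28270555  131.        ] [-3.14802336 -0.78270555]
the job is handed in; nothing more can be done
None
```

The job is done and handed in at about 21 s on the robot's clock. No verdict was reported, so the results below rest on my own checks.

- **Jar on the disc:** I set it under the spout and let go. It measured about 4 mm from the disc's centre, with the tray level.
- **Pour:** I tipped the tray to about 44° (worked out from the bar's arc, not read off the dial) and held it there for about 2.5 s. All five balls showed in the jar before I brought the tray back onto its level stop.
- **Jar on the pan:** I set the filled jar on the balance and moved the gripper clear. The last pictures show it upright with five balls inside, its axis about 3 mm from the pan's centre.
- **Other things:** In the last pictures the tray is level and the gauge looks unmoved. The bottle and fitting were outside those final crops. I last saw both undisturbed in the picture after the tray was levelled, and the arm did not go near them afterwards.

No check failed. Two readings disagreed slightly:
- **Bar radius:** at 44° it came out 174 mm instead of 170 mm, so the bar had shifted a few millimetres in the grip.
- **Gripper height:** it was about 4 mm lower at the second grip of the jar than when I set it down.

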